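# Run the nut trolley down to the issue position and catch it softly

### The job

Pull the release bar fully towards the robot so that the loaded nut trolley rolls away down its rail, and let it roll untouched until its front bumper has passed the upper of the two marker posts. Then catch it gently with closed fingertips in front of the bumper - move along with it so that it never knocks into the fingers, do not grip it, and slow it down over several centimetres while it leans on them - and bring it to a standstill before the bumper passes the lower post. Finish while still holding it still there with the fingertips against the bumper for at least two seconds, and leave the other things on the bench alone.

Things in the scene. Friction and masses are not known exactly. Their poses are not given: they have to be found in the camera images.
- rail: Fixed rail stand, base 130 x 740 mm. Origin on the bench under the rails' centre line; y points downhill along them, x across, away from the robot. Two rails, 82 mm wide overall, y = -405 to 315 mm, slope 0.042 rad; top 70 mm above the bench at y = 0, 4.2 mm lower per 100 mm of y. Buffer plate at y = 300. Bar brackets at y = -170 and -60, out to x = -158, 103 mm high.
- trolley (a joint): Metres rolled down from the stop blade: 0 at start, 0.26 with the bumper's front level with the upper post, 0.46 with the lower, 0.50 at the end; bumper front at rail y = value - 0.22. Nominal mass with load 1.2 kg (0.75 to 1.3 times), drag 2.2 N per m/s plus 0.06 N, gravity pull 0.042 x weight: it nears 0.2 m/s (0.14 to 0.27) with a time constant of 0.55 s.
- bumper (a point): Centre of the bumper's front (downhill) face: an upright plate faced with black rubber, 100 mm wide, 40 high, 6 thick, square to the rail, 12 to 52 mm above the rails' top (this point 32 mm above it). The wheeled trolley behind it is 136 mm long in all and carries a brass cup of nuts whose rim is 6 mm higher than the plate.
- release_bar (a joint): How far the release bar is pulled towards the robot, along the rail's -x (m): 0 closed (start) to 0.045 fully pulled. The blade at its uphill end reaches 25 mm in front of the bumper's near edge, so the trolley starts at about 0.025. 1.5 N friction; it stays where it is left.
- bar_handle (a point): Top centre of the release bar's handle: an upright round steel post, 18 mm in diameter, top 165 mm above the bench, standing 48 mm above the dark bar (14 mm wide, running uphill from 20 mm downhill of the post). Closed: rail x = -80, y = 0 mm.
- upper_post (a point): Top of the upper marker post: an upright steel pin 12 mm in diameter with a 20 mm head, 134 mm above the bench, on the far side of the rail at rail x = 82, y = 40 mm. The catching stretch begins here.
- lower_post (a point): Top of the lower marker post, same shape, rail x = +82 mm, y = 240 mm. The bumper must not pass it.
- drill_gauge: Bystander, leave alone: steel drill gauge plate, 50 x 150 x 8 mm, between robot and rail. Origin: underside.
- rivet_shaver: Bystander, leave alone: silver rivet shaver, 140 mm long, beside the rail at its upper end, on the robot's side. Origin: underside.
- hex_keys: Bystander, leave alone: chrome hex key set, 100 mm long, between robot and rail. Origin: underside.
- nut_cup: Bystander, leave alone: brass nut sorter cup on the bench, 76 mm wide, 50 mm high, beyond the rail's low end. Origin: underside.
- screw_tray: Bystander, leave alone: grey screw tray, 100 x 140 x 30 mm, at the left of the bench. Origin: underside.
- screw_a: Bystander, leave alone: cadmium panel screw, 46 mm long, lying near the robot's left. Origin: underside.
- screw_b: Bystander, leave alone: the other cadmium panel screw. Origin: underside.

How it is judged:
On the way, in this order (a step that is already met when the one before it is completed fails the run):
1. the bar is pulled open and the trolley rolls by itself (value of joint release_bar above 0.028 m and value of joint trolley above 0.08 m and velocity of joint trolley above 0.05 m/s and contact force between the fingers and trolley below 0.05 N), for 0.1 s.
2. the bumper passes the upper post, rolling (value of joint trolley above 0.26 m and velocity of joint trolley above 0.05 m/s).
3. the trolley is slowed down gradually: it takes at least 0.12 s to fall from 0.11 to 0.03 m/s (value of joint trolley above 0.26 m and velocity of joint trolley between 0.03 and 0.11 m/s), for 0.12 s.
4. the trolley is held still by the fingers between the posts for 2 s (value of joint trolley between 0.26 and 0.46 m and velocity of joint trolley between -0.02 and 0.02 m/s and contact force between any of the fingers, the arm and trolley above 0.08 N and contact force between the fingers and trolley below 18 N and value of joint release_bar above 0.028 m), for 2 s.
At the end, for the whole second after the job is handed in: The release bar is pulled (28 mm or more) and the trolley stands still (under 20 mm/s) with its bumper face between the upper and the lower post, held there only by the fingers (0.08 to 18 N on the trolley), after two seconds of such holding (all of step 4); the arm keeps its last pose, push and grip.
It fails at once if the trolley knocks into the fingers or is gripped or pushed hard (over 18 N) (contact force between any of the fingers, the arm and trolley above 18 N).
It fails at once if the trolley is touched before its bumper has passed the upper post (value of joint trolley below 0.255 m and contact force between any of the fingers, the arm and trolley above 0.3 N).
It fails at once if the bumper runs past the lower post (value of joint trolley above 0.465 m).
It fails at once if another thing on the bench is disturbed (moved over 30 mm) (distance of any of drill_gauge, rivet_shaver, hex_keys, nut_cup, screw_tray, screw_a, screw_b from where it was at the start of the episode above 0.03 m).
It also fails if it takes over 32 s, if anything falls off the work surface, if the arm or the gripper's body presses on something with over 40 N, if the wrist force passes 120 N, or if a joint passes its speed limit or range.

### The arm

A 7-joint arm with a two-finger parallel gripper is mounted at the origin on the work surface. World frame = base frame: x ahead of the robot, y to its left, z up, the work surface at z = 0. Lengths are in m, angles in rad, forces in N, time in s.
With the tool pointing down it reaches from about 0.35 to 0.9 m from the base axis. Payload 7.2 kg.
Tool frame: the origin (TCP) lies midway between the tips of the shut fingers; the grasp point (between the pads) lies r.tcp_to_grasp behind it (r.tcp_to_grasp is the distance from the TCP to the grasp point, in m); z points along the fingers, y is the line along which they close (so a half turn about z gives the same grasp; the last joint's range is limited). The gripper opens to 85 mm and grips with 20 to 120 N. Pads are 22 mm wide; open, the fingers measure 114 mm over their backs; the gripper's body (76 mm by 85 mm) begins 54 mm behind the grasp point. The pads swing forward as they close: fully open they stand 13 mm farther back than shut.
Start: joints at [-1.374, 0.411, -0.013, 1.596, 0.006, 1.134, -0.082], TCP at [0.164, 0.603, 0.231] pointing down, gripper open.
Joint ranges: [-2.95, 2.95], [-0.29, 1.99], [-1.47, 1.44], [0.14, 2.54], [-1.03, 4.17], [0.13, 1.85], [-2.86, 2.86]. Speed limits (rad/s): [2.39, 2.39, 3.01, 3.01, 3.14, 3.14, 3.14].

### API

Orientations are given as a rotation vector (axis times angle).
In Python, from cell import r gives the robot as it stands.
- The arm moves only by the shell command python3 -m pendant 'ROWS' [OPENING] [FORCE]. ROWS is text: rows parted by semicolons, each of 6 numbers parted by spaces: the shift along the tool's x, y, z as a fraction of full scale, then the turn, a rotation vector about the tool's x, y, z as a fraction of full scale. In form: dx dy dz wx wy wz; .... A call has 1 to 12 rows; each row shifts and turns the commanded pose from where the row before left it, along the tool's axes as they then stand; what a row does not reach is not made up. Full scale, the value 1, is 10 cm for a shift and 0.15 rad for a turn. A row lasts 1/10 s, in which the tool goes at most 50 mm and 8.59 degrees, less where a joint would pass 70% of its speed; a pose out of reach is approached as far as the arm can. A call with a number of a shift or a turn outside -1 to 1 is refused whole. A call with a gripper value outside its range is refused whole. OPENING is the opening, from 0 (shut) to 1 (fully open), set as the call begins (- or left out, the last holds). The fingers move at their own pace and stop on an object; FORCE is the grip in N (left out, the last holds). Time passes only in rows, so rows that do not move let the fingers close. It gives the time, the measured TCP pose, the force, the opening and the grip force at its end, in the units of the state.
- r.get_state(): the state, without advancing time (a new reading comes with each control period).
- r.camera(name): name is "scene" or "top"; returns a dict with "image" (384x512x3 uint8, blue, green, red), "camera_matrix" (3x3 intrinsics, pixels), "dist" ([k1, k2, p1, p2, k3] as OpenCV has them; the pictures are not rectified), "rvec" (rotation vector, rad) and "tvec" (3), from world to camera coordinates, as OpenCV has them. Camera axes: x right, y down, z forward; pixel columns grow to the right and rows downward; lengths in m; the calibration is good to about 2 mm. A picture is of the moment at which its call begins. There is no depth.
- r.close_job(): hands the job in; it is judged then, once.
Trained networks look in a picture, given as the dict that the camera call returned (one of the last four; its "shot" number tells which), for a name from the list of things; names that differ only in an ending like _2 or _b are one class to them, and where a whole thing is asked for, a point or a joint stands for the part that bears it (a point fixed in the world has none). Each returns a list of dicts, best first, with "conf" (0 to 1); they miss things now and then, are a little off and sometimes report something else, mostly with a low value. They report only what shows in the picture. A call takes as long as a camera call.
- r.outline_of(picture, query): "region" (384x512 bool, what is visible of it) and "xy" ([column, row] in pixels, amid what is visible of it).
The state is a dict: "time": time; "qpos": joint angles; "dq": joint speeds; "joint_efforts": joint torques, N m; "ee_pos": TCP position; "tcp_rot": TCP orientation; "wrist_force": force on the tool from outside, world axes, zero at the start; "wrist_torque": the same for the moment, N m; "opening": finger opening in m; "grip_force": force on a finger pad.
Only numpy, scipy, OpenCV 4.12 (cv2) and the standard library are available. Lean on these libraries where they do the work, as an engineer would, in place of code of your own. Each camera call takes 0.05 s, during which the arm holds its last target. There are 200 camera calls.

## Working session

There is one attempt and no reset: what is moved stays moved. The work goes in short steps, Python scripts to look and compute and a shell command to move; the robot and the scene stay as the last step left them, time stands still between calls to the robot, and variables do not carry over. Pictures are saved under pics/ and viewed, at most 10 in all, crops included, and the job is handed in when it is done.

```bash
mkdir -p pics; ls
python3 - <<'E'
from cell import r
import cv2,numpy as np
s=r.get_state(); print(s['time'],s['ee_pos'],s['tcp_rot'],s['opening'],r.tcp_to_grasp)
ims=[]
for n in ("scene","top"):
    p=r.camera(n); cv2.imwrite(f'pics/{n}0.png',p['image'])
    C=cv2.Rodrigues(p['rvec'])[0]; print(n,-C.T@p['tvec'])
    for q in ("bar_handle","upper_post","lower_post","rail","bumper","release_bar","trolley","nut_cup","rivet_shaver","drill_gauge","hex_keys"):
        o=r.outline_of(p,q); print(q,[(round(d['conf'],2),np.round(d['xy'],1).tolist(),int(d['region'].sum())) for d in o[:2]])
E
```

```text
pics
0.0 [0.16347466 0.60272289 0.23043865] [-4.14641780e-01 -3.11399504e+00  2.55682232e-03] 0.08542213665081473 0.0187
scene [0.97613107 0.62267003 0.76445538]
bar_handle [(0.56, [210.5, 160.8], 636), (0.4, [213.4, 225.8], 11304)]
upper_post [(0.74, [215.6, 223.3], 11591), (0.57, [374.5, 301.5], 2877)]
lower_post [(0.58, [214.4, 222.5], 11659), (0.49, [210.3, 160.0], 637)]
rail [(0.9, [210.5, 223.9], 11709), (0.29, [211.1, 159.0], 706)]
bumper [(0.57, [164.2, 143.2], 1052)]
release_bar [(0.98, [210.9, 159.9], 616)]
trolley [(0.85, [164.9, 140.7], 952)]
nut_cup [(0.57, [286.8, 328.3], 1165)]
rivet_shaver [(0.66, [220.4, 145.6], 287)]
drill_gauge [(0.68, [259.1, 185.7], 537), (0.39, [371.7, 302.0], 2912)]
hex_keys [(0.67, [289.8, 233.2], 432)]
top [0.37037735 0.05021953 1.34361381]
bar_handle [(0.95, [323.0, 203.2], 400)]
upper_post [(0.69, [304.4, 181.3], 8432)]
lower_post [(0.88, [302.4, 182.0], 8170)]
rail [(0.94, [303.6, 182.4], 8214)]
bumper [(0.85, [380.4, 186.4], 1193)]
release_bar [(0.73, [326.5, 199.5], 468)]
trolley [(0.66, [376.9, 185.5], 1231)]
nut_cup [(0.62, [176.9, 157.3], 370)]
rivet_shaver [(0.84, [366.9, 230.2], 642), (0.44, [379.7, 185.3], 1245)]
drill_gauge [(0.76, [303.4, 240.0], 655), (0.46, [366.7, 228.5], 601)]
hex_keys [(0.67, [240.3, 217.0], 230), (0.54, [324.6, 200.5], 504)]
```

Run:
```python
import cv2
a=cv2.imread('pics/top0.png')[120:270,140:420]; cv2.imwrite('pics/t1.png',cv2.resize(a,(800,428),interpolation=2))
a=cv2.imread('pics/scene0.png')[110:360,120:420]; cv2.imwrite('pics/s1.png',cv2.resize(a,(720,600),interpolation=2))
```

```text
(no output)
```

View pics/t1.png

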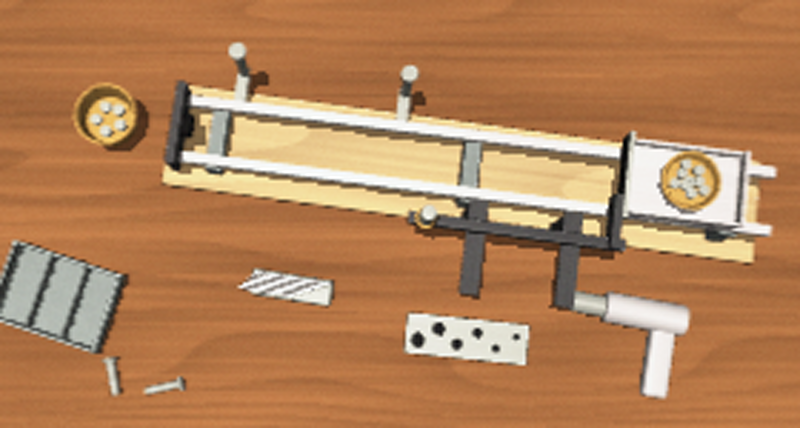

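View pics/s1.png

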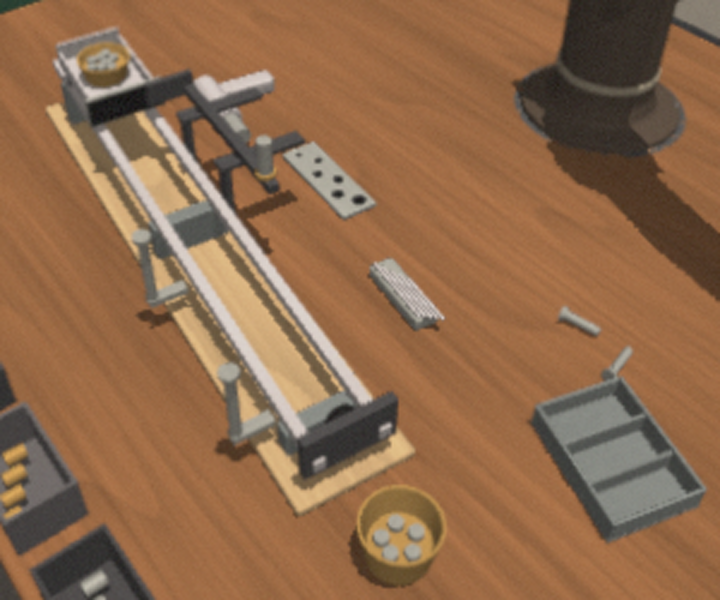

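```bash
cat > h.py <<'E'
from cell import r
import cv2,numpy as np
from scipy.optimize import least_squares
from scipy.spatial.transform import Rotation as R
def proj(p,X): return cv2.projectPoints(np.array(X,float).reshape(-1,3),p['rvec'],p['tvec'],p['camera_matrix'],p['dist'])[0].reshape(-1,2)
def world(P,a):
    a=np.array(a,float); c,s=np.cos(P[2]),np.sin(P[2]); return np.array([P[0]+c*a[0]-s*a[1],P[1]+s*a[0]+c*a[1],a[2]])
E
python3 - <<'E'
from h import *
ps={n:r.camera(n) for n in ("scene","top")}
pts=dict(U=(.082,.04,.134),L=(.082,.24,.134),H=(-.08,0,.165))
obs={'top':dict(U=(283.2,145.6),L=(223,137.5),H=(289.8,194.6)),'scene':dict(U=(179.2,208.3),L=(215.8,265),H=(230,169.2))}
def f(P): return np.concatenate([proj(ps[n],world(P,pts[k]))[0]-o for n in obs for k,o in obs[n].items()])
s=least_squares(f,[.6,.1,0.]); print(s.x,np.round(s.fun,1))
P=s.x; np.save('P.npy',P)
st=r.get_state(); T=R.from_rotvec(st['tcp_rot']).as_matrix(); print(T.round(3)); 
ry=world(P,(0,1,0))-world(P,(0,0,0)); rx=world(P,(1,0,0))-world(P,(0,0,0))
print('railx',rx,'raily',ry,'in tool',T.T@rx,T.T@ry)
for k in pts: print(k,world(P,pts[k]))
im=ps['top']['image'].copy()
for a in [(x,y,.07-.042*y) for x in(-.041,.041) for y in (-.405,.315)]+[(x,-.22,.07+.042*.22+.052) for x in (-.05,.05)]+list(pts.values()):
    cv2.circle(im,tuple(int(round(v)) for v in proj(ps['top'],world(P,a))[0]),2,(0,0,255),1)
cv2.imwrite('pics/t2.png',cv2.resize(im[120:270,140:420],(800,428)))
E
```

```text
[ 0.62413212 -0.05446899 -0.1272662 ] [-0.5 -0.  -0.7 -0.  -0.4 -0.2 -0.2 -0.3 -0.3 -0.4  0.1 -1. ]
[[-0.965  0.262  0.   ]
 [ 0.262  0.965  0.   ]
 [-0.     0.    -1.   ]]
railx [ 0.99191258 -0.12692293  0.        ] raily [0.12692293 0.99191258 0.        ] in tool [-9.90559940e-01  1.37080280e-01  3.87114939e-05] [1.37080282e-01 9.90559939e-01 5.10762748e-05]
U [ 0.71054587 -0.02520016  0.134     ]
L [0.73593046 0.17318235 0.134     ]
H [ 0.54477912 -0.04431515  0.165     ]
```

View pics/t2.png

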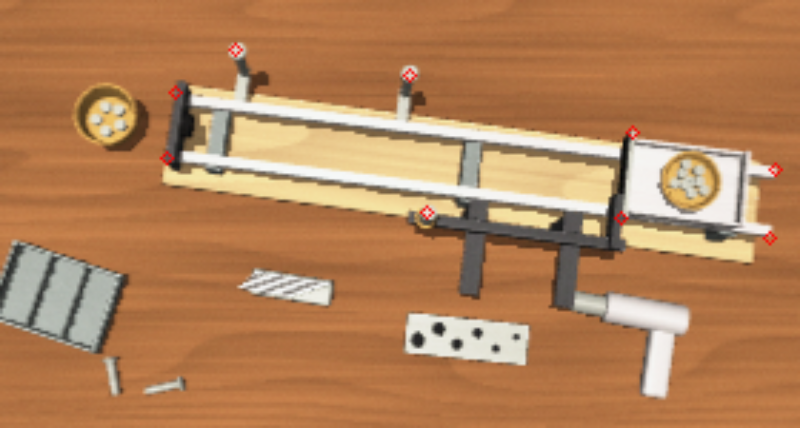

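```bash
python3 -m pendant '0 0 0 0 0 0.5;0 0 0 0 0 1;0 0 0 0 0 1;0 0 0 0 0 1;0 0 0 0 0 1;0 0 0 0 0 1;0 0 0 0 0 1;0 0 0 0 0 1;0 0 0 0 0 1;0 0 0 0 0 1;0 0 0 0 0 0.05;0 0 0 0 0 0' 0 40
cat >> h.py <<'E'
P=np.load('P.npy')
def tcp():
    s=r.get_state(); T=R.from_rotvec(s['tcp_rot']).as_matrix(); q=np.array(s['ee_pos']); d=q-world(P,(0,0,0)); c,sn=np.cos(P[2]),np.sin(P[2])
    return s,T,np.array([c*d[0]+sn*d[1],-sn*d[0]+c*d[1],q[2]])
def need(t):
    s,T,q=tcp(); print('t',round(s['time'],2),'rail',q.round(4),'need tool',(T.T@(world(P,t)-s['ee_pos'])*10).round(3),'F',np.round(s['wrist_force'],2),'open',round(s['opening'],4))
    ry=world(P,(0,1,0))-world(P,(0,0,0)); print('raily in tool',(T.T@ry).round(4))
E
python3 -c "
from h import *
need((-.045,0,.23))"
```

```text
time: 2.5
ee_pos: [0.1634, 0.6033, 0.2313]
tcp_rot: [2.353, 2.082, 0.0]
wrist_force: [-0.1, -0.3, 0.0]
opening: 0.0001
grip_force: 0.0
t 2.5 rail [-0.5405  0.5939  0.2313] need tool [-5.964  4.925  0.013] F [-0.14 -0.34  0.04] open 0.0001
raily in tool [1.    0.005 0.   ]
```

```bash
python3 -m pendant '-0.2 0.165 0 0 0 0;-0.38 0.314 0 0 0 0;-0.38 0.314 0 0 0 0;-0.38 0.314 0 0 0 0;-0.38 0.314 0 0 0 0;-0.38 0.314 0 0 0 0;-0.38 0.314 0 0 0 0;-0.38 0.314 0 0 0 0;-0.38 0.314 0 0 0 0;-0.38 0.314 0 0 0 0;-0.38 0.314 0 0 0 0;-0.38 0.314 0 0 0 0'
python3 -c "
from h import *
need((-.045,0,.23))"
```

```text
time: 3.7
ee_pos: [0.4682, 0.1212, 0.2318]
tcp_rot: [-2.353, -2.082, -0.002]
wrist_force: [1.1, 0.1, 0.6]
opening: 0.0002
grip_force: 0.0
t 3.7 rail [-0.177   0.1545  0.2318] need tool [-1.552  1.312  0.017] F [1.08 0.14 0.61] open 0.0002
raily in tool [1.     0.0052 0.001 ]
```

```bash
python3 -m pendant '-0.38 0.31 0 0 0 0;-0.38 0.31 0 0 0 0;-0.38 0.31 0 0 0 0;-0.26 0.22 0 0 0 0;-0.12 0.1 0 0 0 0;-0.04 0.06 0 0 0 0;0 0 0.2 0 0 0;0 0 0.35 0 0 0;0 0 0.3 0 0 0;0 0 0.1 0 0 0;0 0 0 0 0 0'
python3 - <<'E'
from h import *
need((-.045,0,.135))
p=r.camera('top'); cv2.imwrite('pics/t3.png',cv2.resize(p['image'][120:270,140:420],(800,428)))
p=r.camera('scene'); cv2.imwrite('pics/s3.png',cv2.resize(p['image'][90:290,120:390],(800,592)))
E
```

```text
time: 4.8
ee_pos: [0.5768, -0.0473, 0.1353]
tcp_rot: [-2.354, -2.078, 0.003]
wrist_force: [0.5, -0.1, 1.3]
opening: -0.0002
grip_force: 0.0
t 4.8 rail [-0.0479  0.0011  0.1353] need tool [-0.011  0.029  0.003] F [ 0.55 -0.14  1.32] open -0.0002
raily in tool [ 1.e+00  3.e-03 -2.e-04]
```

View pics/s3.png

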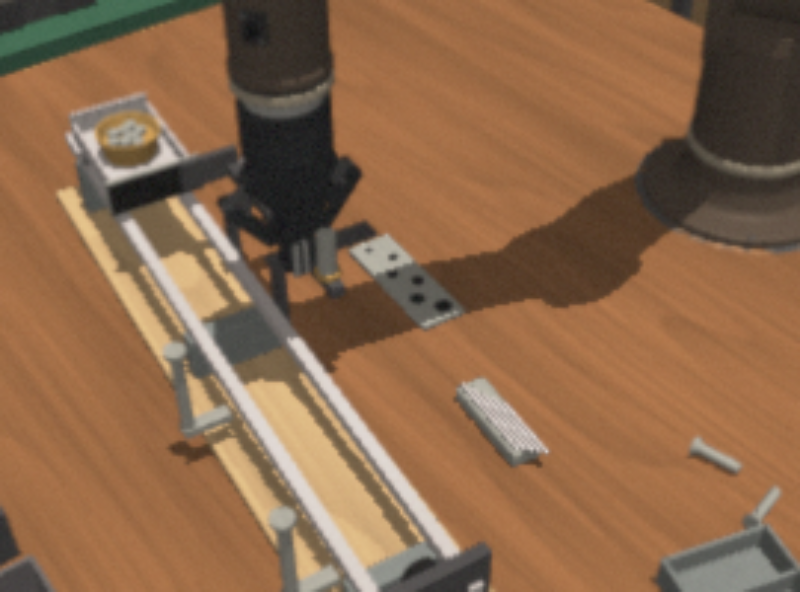

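View pics/t3.png

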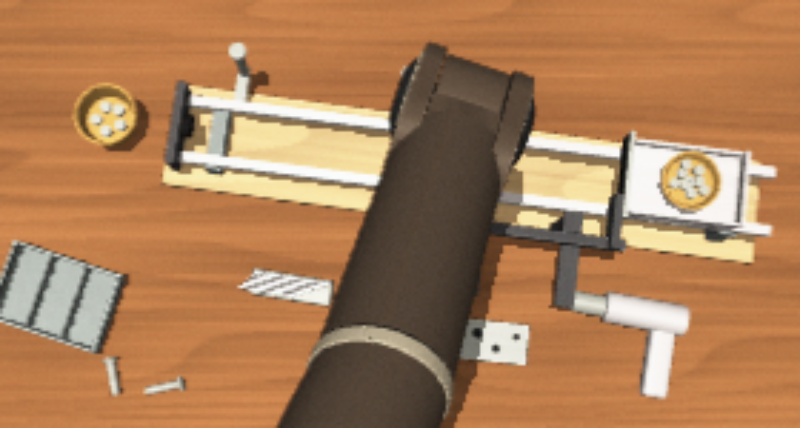

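```bash
cat >> h.py <<'E'
def backproj(p,uv):
    # pixels -> rail (x,y) on the cup-rim plane z=.128-.042*y
    Rm=cv2.Rodrigues(p['rvec'])[0]; C=(-Rm.T@np.array(p['tvec']).ravel())
    n=cv2.undistortPoints(np.array(uv,float).reshape(-1,1,2),p['camera_matrix'],p['dist']).reshape(-1,2)
    d=np.c_[n,np.ones(len(n))]@Rm
    c,s=np.cos(P[2]),np.sin(P[2]); M=np.array([[c,s,0],[-s,c,0],[0,0,1]])
    C=M@(C-np.array([P[0],P[1],0])); d=d@M.T; N=np.array([0,.042,1])
    k=(.128-N@C)/(d@N); return C+k[:,None]*d
def track(name,sh=False):
    p=r.camera(name); t=r.get_state()['time']
    h=cv2.cvtColor(p['image'],cv2.COLOR_BGR2HSV)
    v,u=np.mgrid[0:384,0:512]; X=backproj(p,np.c_[u.ravel(),v.ravel()])
    m=(h[...,1]>130)&(h[...,0]>=17)&(h[...,0]<=28)&(h[...,2]>90)
    m=m.ravel()&(abs(X[:,0])<.045)&(abs(X[:,1]+.05)<.35)
    lab=cv2.connectedComponentsWithStats(m.reshape(384,512).astype(np.uint8),connectivity=8)
    k=1+np.argmax(lab[2][1:,4]); y=X[(lab[1]==k).ravel(),1]
    print(name,'t',round(t,3),'n',len(y),'y lo,mid,hi',np.percentile(y,[2,50,98]).round(4)); return p
E
python3 - <<'E'
from h import *
p=track('top'); q=track('scene')
for p,(u,v) in((p,(378,182)),(q,(163,137))):
    h=cv2.cvtColor(p['image'],cv2.COLOR_BGR2HSV); print(h[v-7:v+8:2,u-10:u+11:2].tolist()[3:5]); print('board',h[190,270] if u>300 else h[200,190])
E
```

```text
top t 4.95 n 176 y lo,mid,hi [-0.3204 -0.2911 -0.2603]
scene t 5.0 n 128 y lo,mid,hi [-0.318  -0.2669 -0.2365]
[[[12, 5, 249], [9, 7, 246], [19, 150, 224], [21, 139, 242], [20, 129, 234], [28, 16, 228], [21, 56, 214], [19, 122, 223], [27, 26, 174], [20, 137, 236], [19, 148, 229]], [[15, 4, 249], [15, 6, 246], [19, 150, 225], [22, 93, 237], [26, 19, 227], [22, 44, 227], [26, 18, 216], [28, 19, 210], [30, 16, 227], [20, 49, 231], [21, 142, 240]]]
board [ 16 112 112]
[[[18, 132, 174], [18, 135, 182], [24, 32, 152], [23, 34, 152], [21, 39, 168], [26, 21, 170], [22, 23, 166], [19, 50, 168], [18, 142, 207], [18, 146, 189], [16, 54, 161]], [[16, 81, 166], [18, 131, 185], [20, 44, 162], [19, 30, 136], [20, 30, 152], [20, 38, 135], [20, 52, 161], [18, 72, 162], [18, 137, 156], [18, 135, 100], [13, 33, 138]]]
board [ 34  12 147]
```

```bash
python3 -m pendant '0 -0.04 0 0 0 0;0 -0.06 0 0 0 0;0 -0.08 0 0 0 0;0 -0.06 0 0 0 0;0 0 0 0 0 0'
python3 - <<'E'
from h import *
need((-.1,0,.135)); track('top'); q=track('scene')
cv2.imwrite('pics/s4.png',cv2.resize(q['image'][100:230,130:310],(800,578)))
E
```

```text
time: 5.5
ee_pos: [0.5527, -0.045, 0.1365]
tcp_rot: [-2.357, -2.076, -0.0]
wrist_force: [0.0, 0.5, -1.0]
opening: 0.0003
grip_force: 0.0
t 5.5 rail [-0.072   0.0003  0.1365] need tool [-0.003 -0.28   0.015] F [ 0.04  0.49 -1.  ] open 0.0003
raily in tool [1.e+00 8.e-04 6.e-04]
top t 5.55 n 178 y lo,mid,hi [-0.3204 -0.2911 -0.2606]
scene t 5.6 n 131 y lo,mid,hi [-0.3187 -0.2664 -0.2358]
```

View pics/s4.png

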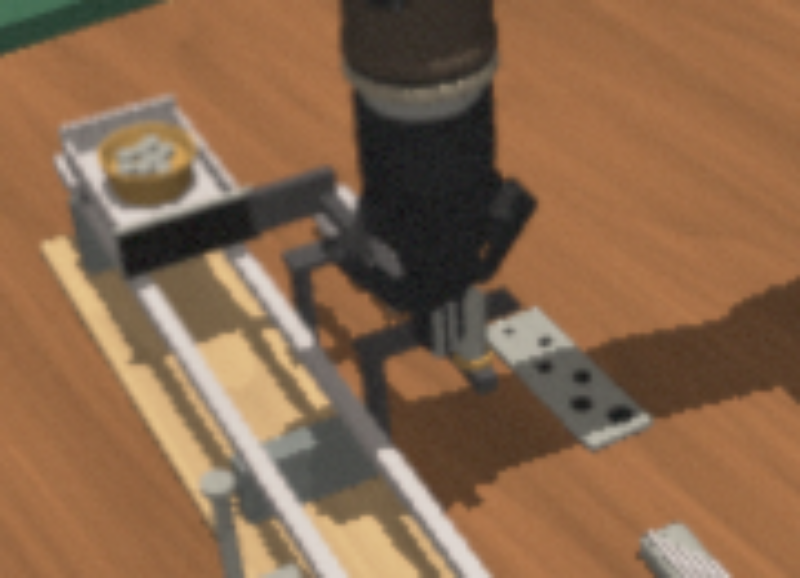

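```bash
python3 -m pendant '0 -0.07 0 0 0 0;0 -0.1 0 0 0 0;0 -0.08 0 0 0 0;0 -0.05 0 0 0 0;0.1 0.2 0 0 0 0;0.2 0.3 0.1 0 0 0;0.2 0.3 0.2 0 0 0;0.15 0.15 0.15 0 0 0;0.1 0.07 0.05 0 0 0'
python3 - <<'E'
from h import *
need((0,0.075,.085)); track('top'); track('scene'); track('top')
need((0,0.075,.085))
E
```

```text
time: 6.5
ee_pos: [0.6341, 0.0213, 0.0841]
tcp_rot: [-2.355, -2.077, 0.004]
wrist_force: [0.4, -0.9, -0.1]
opening: -0.0006
grip_force: 0.0
t 6.5 rail [0.0003 0.0765 0.0841] need tool [-0.015 -0.003 -0.009] F [ 0.39 -0.91 -0.06] open -0.0006
raily in tool [ 1.e+00  2.e-03 -9.e-04]
top t 6.55 n 178 y lo,mid,hi [-0.2498 -0.2187 -0.1898]
scene t 6.6 n 154 y lo,mid,hi [-0.2414 -0.1908 -0.1602]
top t 6.65 n 177 y lo,mid,hi [-0.2339 -0.2054 -0.1761]
t 6.65 rail [0.0001 0.0751 0.0861] need tool [-0.001 -0.001  0.011] F [ 0.29 -0.21  0.51] open -0.0001
raily in tool [ 1.0e+00  1.3e-03 -8.0e-04]
```

```bash
python3 -m pendant '0 0 0 0 0 0;0 0 0 0 0 0;0 0 0 0 0 0;0 0 0 0 0 0'
python3 - <<'E'
from h import *
track('top'); track('scene'); track('top')
E
```

```text
time: 7.05
ee_pos: [0.6346, 0.0198, 0.0869]
tcp_rot: [2.358, 2.076, 0.001]
wrist_force: [-0.1, 0.2, -0.5]
opening: -0.0002
grip_force: 0.0
top t 7.1 n 184 y lo,mid,hi [-0.1623 -0.1333 -0.1028]
scene t 7.15 n 174 y lo,mid,hi [-0.1516 -0.1014 -0.074 ]
top t 7.2 n 168 y lo,mid,hi [-0.1436 -0.1152 -0.0864]
```

```bash
python3 -m pendant '0 0 0 0 0 0;0 0 0 0 0 0'
python3 - <<'E'
from h import *
track('top'); track('scene')
need((0,.075,.085))
E
```

```text
time: 7.4
ee_pos: [0.6347, 0.0201, 0.0862]
tcp_rot: [-2.357, -2.077, 0.0]
wrist_force: [1.3, 0.1, -0.2]
opening: 0.0005
grip_force: 0.0
top t 7.45 n 167 y lo,mid,hi [-0.1008 -0.0725 -0.0412]
scene t 7.5 n 124 y lo,mid,hi [-0.0902 -0.0454 -0.0147]
t 7.5 rail [0.001  0.0753 0.0862] need tool [-0.003 -0.01   0.012] F [0.21 0.64 0.09] open 0.0001
raily in tool [ 1.e+00  8.e-04 -0.e+00]
```

```bash
python3 -m pendant '0 0 0 0 0 0;0.05 0 0 0 0 0;0.11 0 0 0 0 0;0.16 0 0 0 0 0;0.17 0 0 0 0 0;0.16 0 0 0 0 0;0.15 0 0 0 0 0;0.13 0 0 0 0 0;0.11 0 0 0 0 0;0.09 0 0 0 0 0;0.07 0 0 0 0 0;0.05 0 0 0 0 0'
python3 -m pendant '0.04 0 0 0 0 0;0.02 0 0 0 0 0;0.01 0 0 0 0 0;0 0 0 0 0 0;0 0 0 0 0 0'
python3 - <<'E'
from h import *
track('top'); p=track('scene'); need((0,.2,.085))
cv2.imwrite('pics/s5.png',cv2.resize(p['image'][100:300,120:390],(800,592)))
E
```

```text
time: 8.7
ee_pos: [0.6505, 0.1445, 0.0863]
tcp_rot: [2.357, 2.077, -0.0]
wrist_force: [-0.1, 0.1, -0.8]
opening: -0.0001
grip_force: 0.0
time: 9.2
ee_pos: [0.6513, 0.1507, 0.0863]
tcp_rot: [2.358, 2.076, -0.0]
wrist_force: [0.7, -0.2, 0.1]
opening: 0.0001
grip_force: 0.2
top t 9.25 n 177 y lo,mid,hi [0.0966 0.1274 0.1555]
scene t 9.3 n 76 y lo,mid,hi [0.0957 0.1073 0.14  ]
t 9.3 rail [0.001  0.2069 0.0863] need tool [-0.069 -0.01   0.013] F [ 0.12  0.42 -0.75] open -0.0002
raily in tool [ 1.e+00  3.e-04 -1.e-04]
```

View pics/s5.png

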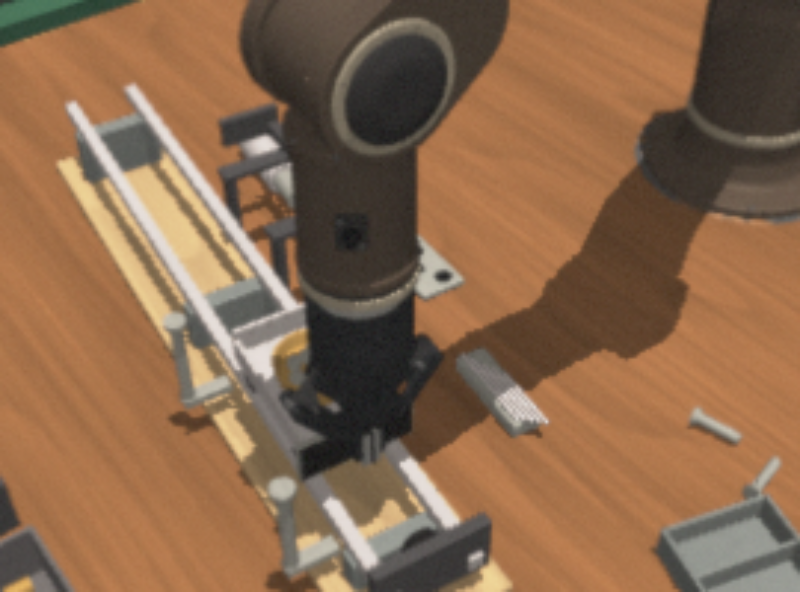

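The trolley stands against the fingertips (image about 370,445) at value ≈0.417, before the lower post. Next I hold it for over two seconds.

```bash
python3 -m pendant '0 0 0 0 0 0;0 0 0 0 0 0;0 0 0 0 0 0;0 0 0 0 0 0;0 0 0 0 0 0;0 0 0 0 0 0;0 0 0 0 0 0;0 0 0 0 0 0;0 0 0 0 0 0;0 0 0 0 0 0;0 0 0 0 0 0;0 0 0 0 0 0' >/dev/null; python3 -m pendant '0 0 0 0 0 0;0 0 0 0 0 0;0 0 0 0 0 0;0 0 0 0 0 0;0 0 0 0 0 0;0 0 0 0 0 0;0 0 0 0 0 0;0 0 0 0 0 0;0 0 0 0 0 0;0 0 0 0 0 0;0 0 0 0 0 0;0 0 0 0 0 0'
python3 - <<'E'
from h import *
track('top'); print(r.close_job())
E
```

```text
time: 11.7
ee_pos: [0.6513, 0.1511, 0.0863]
tcp_rot: [-2.357, -2.077, -0.0]
wrist_force: [0.7, 0.7, 0.0]
opening: 0.0002
grip_force: 0.2
top t 11.75 n 186 y lo,mid,hi [0.0976 0.1269 0.1559]
the job is handed in; nothing more can be done
None
```

I pulled the bar, let the trolley roll freely past the upper post, then caught it and slowed it to a standstill about 4 cm before the lower post. I held it there for over 2 s and handed the job in at about 11.75 s; no verdict was returned, and I did not measure the contact forces on the trolley or the bar's final position directly.

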